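# Clamp a processor in the test socket, to the first click of the press clutch

## Robot

A 6-joint arm with a two-finger parallel gripper is mounted at the origin on a cart in front of the work surface, level with it; the furniture and walls round the work are solid. World frame = base frame: x ahead of the robot, y to its left, z up, the work surface at z = 0. Lengths are in m, angles in rad, forces in N, time in s.
With the tool pointing down it reaches from about 0.25 to 0.725 m from the base axis. Payload 4 kg.
Tool frame: the origin (TCP) lies at the very end of the fingers, on their centre line; the grasp point (between the pads) lies 19 mm behind it; z points along the fingers, y is the line along which they close (so a half turn about z gives the same grasp; the last joint's range is limited). The gripper opens to 85 mm and grips with 20 to 120 N. Pads are 22 mm wide; open, the fingers measure 114 mm over their backs; the gripper's body (76 mm by 85 mm) begins 54 mm behind the grasp point. The pads swing forward as they close: fully open they stand 13 mm farther back than shut.
Start: joints at [0, 0.241, 0.005, 1.335, 0, 1.571], TCP at [0.5, -0, 0.231] pointing down, gripper open.
Joint ranges: [-2.72, 2.72], [-1.05, 1.87], [-1.09, 1.28], [-1.99, 2.15], [-1.42, 1.44], [-3.14, 3.14]. Speed limits (rad/s): [2.79, 2.79, 3.14, 3.14, 3.14, 3.14].

## Interface

Orientations are given as a unit quaternion [x, y, z, w].
In Python, from workcell import telemetry, vision, workorder gives the robot as it stands.
- The arm moves only by the shell command python3 -m inch 'ROWS'. ROWS is JSON, a list of rows, each a list of 3 entries, a list of its own where there are three numbers: the turn, a rotation vector about the tool's x, y, z scaled (see below), then the shift along the tool's x, y, z scaled (see below), then the closure, from -1 (fully open) to 1 (shut). A call has 1 to 10 rows; each row shifts and turns the commanded pose from where the row before left it, along the tool's axes as they then stand; what a row does not reach is not made up. The controller multiplies each number of a shift by 0.3 m and each number of a turn by 360 degrees. A row lasts 1/12 s, in which the tool goes at most 41.7 mm and 7.16 degrees, less where a joint would pass 70% of its speed; a pose out of reach is approached as far as the arm can. A call with a number of a shift or a turn outside -1 to 1 is refused whole. A call with a gripper value outside its range is refused whole. The fingers move at their own pace and stop on an object; the grip force is fixed at half the most. Time passes only in rows, so rows that do not move let the fingers close. It gives the time, the measured TCP pose, the force, the opening and the grip force at its end, in the units of the state.
- telemetry.get_obs(): the state, without advancing time (a new reading comes with each control period).
- vision.camera(name): name is "scene" or "side" or "wrist"; returns a dict with "img" (480x640x3 uint8, red, green, blue), "fov_y" (degrees; the focal length in pixels is half the picture's height over the tangent of half this angle, whatever the lens; pixels are square), "cx", "cy" (the principal point, pixels), "pose" (4x4, takes a point from camera to world coordinates). Camera axes: x right, y up, looking along -z (the intrinsics and any distortion apply to the point x, -y, -z); pixel columns grow to the right and rows downward; lengths in m; the calibration is good to about 2 mm. A picture is of the moment at which its call begins. There is no depth.
- workorder.job_done(): hands the job in; it is judged then, once.
The state is a dict: "clock": time; "joint_pos": joint angles; "joint_vel": joint speeds; "tau": joint torques, N m; "eef_pos": TCP position; "tool_rot": TCP orientation; "ft_force": force on the tool from outside, world axes, zero at the start; "ft_torque": the same for the moment, N m; "grip_width": finger opening in m; "grasp_force": force on a finger pad.
Only numpy, scipy, OpenCV 4.12 (cv2) and the standard library are available. Lean on these libraries where they do the work, as an engineer would, in place of code of your own. Each camera call takes 0.05 s, during which the arm holds its last target. There are 200 camera calls.

## Task

Load the test socket: pull the top drawer of the little cabinet open by its handle, take out the processor and lay it flat in the socket between the corner guides, then swing the press head in over it against its stop. Now push the lever round clockwise (seen from above) until the clutch clicks for the first time and stop there: a second click is too much. Leave the screw dish, the solder spool and the jar where they stand.

Things in the scene. Friction and masses are not known exactly. Their poses are not given: they have to be found in the camera images.
- cabinet: Grey steel two-drawer cabinet, 170 x 180 x 110 mm high (x, y, z), fixed to the bench. Origin: centre of its underside; the drawers open along its -x axis (towards the robot)
- cabinet_drawer0_handle (a point): Middle of the top drawer's handle: a steel bar 11 mm thick and 90 mm long along the cabinet's y axis, 35 mm in front of the drawer's front (29 mm free gap behind it), about 30 mm below the cabinet's top. Moves with the drawer.
- cabinet_drawer0 (a joint): How far the top drawer is out, in m: 0 shut, about 0.11 fully out; it slides with 3 N of friction. Inside it is 125 x 138 mm and 23 mm deep, floor 65 mm above the bench; the processor lies flat on it near the front.
- processor: Processor: flat square dark ceramic package 46 x 46 x 5 mm with a gilt lid 30 x 30 x 1.5 mm on top (6.5 mm in all), 45 g. Origin: centre of its underside; x and y along its sides, z up. It may go into the socket any way round that fits the square.
- press: Test socket and press on an aluminium plate 130 x 190 mm, fixed to the bench. Black socket frame 78 x 78 mm, top at z 34 mm. Steel column 80 mm from the socket's centre in -y of this frame, top at z 82 mm. Origin on the bench behind the plate: socket centre at x -85, y 35 mm; x, y run along the socket's sides.
- nest (a point): Centre of the socket, in the plane on which the processor lies (z 34 mm above the bench, level with the black frame). Axes as those of press. Four L-shaped corner guides with lead-in, 8 mm high, 9 mm legs, leave 1.7 mm play round the processor; the middle 30 mm of each side is open for fingers. The bed under it is sprung and gives up to 7 mm.
- column (a point): Point on the axis of the steel column, 70 mm above the bench: the axis about which the head swings. The socket's centre lies 80 mm from it along press +y.
- head (a joint): Swing of the press head about the column, in rad: 0 = over the socket, against its stop; grows counter-clockwise seen from above, up to 2.1. At angle h the head points from the column along press +y turned by h counter-clockwise. It stays where it is left (friction 0.12 N m).
- head_end (a point): Centre of the round end of the press head (42 mm across, z 56 to 80 mm above the bench), 80 mm from the column on a bar 24 mm wide at z 60 to 78 mm. Plunger foot 26 mm square below it, 43 mm above the bench; clutch housing 51 mm across above it, z 82 to 105 mm, spindle end to 113 mm.
- spindle (a joint): Turn of the press spindle in rad, growing clockwise from above (tightening). It drives the plunger down 24 mm a turn: it meets the processor near 0.8 and the clutch clicks near 1.5. Turning takes 0.3 N m at first, rising to about 0.5 N m at the click. It holds where it is left.
- clutch (a joint): Slip of the lever past the spindle in rad, growing clockwise: 0 to 0.15 while the clutch drives. At 0.5 N m (6 to 8 N at the knob) it starts to slip with the force falling off; past about 0.4 it snaps on by itself to 0.785: that is the first click. Each further click adds 0.785.
- knob (a point): Middle of the lever's upright black knob, 19 mm thick, z 95 to 135 mm above the bench (this point at 117 mm), 82 mm from the spindle's axis, on a 10 mm steel bar at z 92 mm. Lever direction from the spindle: that of the head turned 0.35 + spindle + clutch clockwise.
- plunger: Steel plunger under the press head with a 26 mm square foot that presses on the processor's lid. Origin: centre of the foot's underside.
- screw_dish: Round steel dish with a few screws, 72 mm across, 16 mm high. A bystander. Origin: centre of its underside.
- solder_spool: Reel of solder wire, 66 mm across, 46 mm high. A bystander. Origin: centre of its underside.
- paste_jar: White jar with a green screw lid, 47 mm across, 44 mm high. A bystander. Origin: centre of its underside.

How it is judged:
By the outcome, as a careful person would: the job done as asked, in the order asked, and still so for the second after the job is handed in, with the robot touching nothing.
It also fails if it takes over 64 s, if anything falls off the work surface, if the arm or the gripper's body presses on something with over 40 N, if the wrist force passes 120 N, or if a joint passes its speed limit or range.

## Working session

There is one attempt and no reset: what is moved stays moved. The work goes in short steps, Python scripts to look and compute and a shell command to move; the robot and the scene stay as the last step left them, time stands still between calls to the robot, and variables do not carry over. Pictures are saved under pics/ and viewed, at most 10 in all, crops included, and the job is handed in when it is done.

```bash
mkdir -p pics; ls; python3 - <<'E'
from workcell import telemetry, vision
import cv2, numpy as np
o=telemetry.get_obs(); print(o)
for n in ("scene","side"):
    c=vision.camera(n); cv2.imwrite(f"pics/{n}0.png",c["img"][:,:,::-1]); print(n,c["fov_y"],c["cx"],c["cy"],np.round(c["pose"],4).tolist(),[k for k in c])
    np.save(f"pics/{n}0.npy",c,allow_pickle=True)
E
```

```text
pics
{'clock': 0.0, 'joint_pos': array([-1.88459273e-07,  2.41441420e-01,  3.70240270e-03,  1.33521934e+00,
       -2.02955105e-05,  1.57080262e+00]), 'joint_vel': array([ 0.0004691 ,  0.00031451,  0.00133013, -0.00086197,  0.00070697,
       -0.0005621 ]), 'tau': array([ 5.50268451e-04, -3.72315860e+01,  2.52406776e+01,  1.67737965e-02,
        2.29149265e-05,  1.14679995e-05]), 'eef_pos': array([ 4.99348746e-01, -6.25379434e-06,  2.30390450e-01]), 'tool_rot': array([ 0.70710865,  0.70710408, -0.00077157, -0.00075722]), 'ft_force': array([-0.44647338, -0.30584125, -0.0503774 ]), 'ft_torque': array([-0.02617192,  0.00443523, -0.02085152]), 'grasp_force': 0.0, 'grip_width': 0.08572935972746697}
scene 55.63031215114796 322.0471542163442 247.28435986252208 [[0.7619, 0.3709, -0.5309, -0.0143], [-0.6472, 0.4652, -0.6039, -0.7434], [0.023, 0.8038, 0.5945, 0.7076], [0.0, 0.0, 0.0, 1.0]] ['img', 'fov_y', 'cx', 'cy', 'pose']
side 43.47224397387189 312.5580337616847 239.73747688350122 [[-1.0, 0.0002, 0.0007, 0.5101], [0.0006, -0.3814, 0.9244, 1.0981], [0.0005, 0.9244, 0.3814, 0.582], [0.0, 0.0, 0.0, 1.0]] ['img', 'fov_y', 'cx', 'cy', 'pose']
```

View pics/scene0.png

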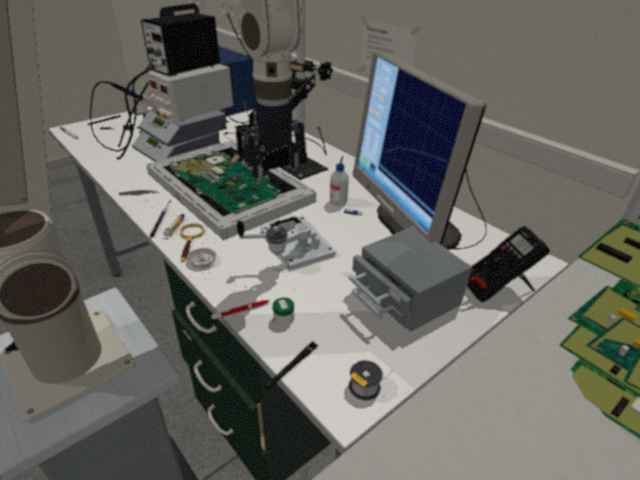

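View pics/side0.png

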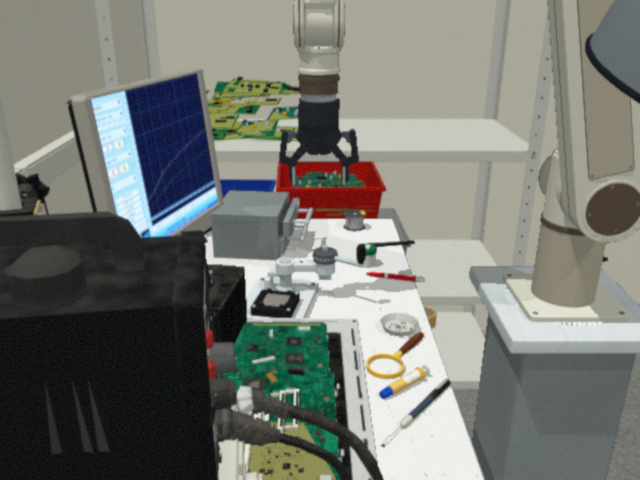

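```bash
cat > h.py <<'E'
import numpy as np, cv2
from workcell import telemetry, vision
from scipy.spatial.transform import Rotation as R
def load(f): return np.load(f,allow_pickle=True).item()
def shot(n,f):
    c=vision.camera(n); np.save(f"pics/{f}.npy",c,allow_pickle=True); return c
def ray(c,uv):
    f=240/np.tan(np.radians(c["fov_y"]/2)); u,v=uv
    d=c["pose"][:3,:3]@np.array([(u-c["cx"])/f,-(v-c["cy"])/f,-1]); return c["pose"][:3,3],d/np.linalg.norm(d)
def plane(c,uv,z):
    o,d=ray(c,uv); return o+d*(z-o[2])/d[2]
def tri(c1,u1,c2,u2):
    o1,d1=ray(c1,u1);o2,d2=ray(c2,u2)
    s=np.linalg.lstsq(np.c_[d1,-d2],o2-o1,rcond=None)[0]
    a,b=o1+s[0]*d1,o2+s[1]*d2; return (a+b)/2,np.linalg.norm(a-b)
def proj(c,p):
    f=240/np.tan(np.radians(c["fov_y"]/2)); q=c["pose"][:3,:3].T@(np.array(p)-c["pose"][:3,3])
    return np.array([c["cx"]-f*q[0]/q[2],c["cy"]+f*q[1]/q[2]])
def crop(c,x0,y0,w,h,k,f):
    cv2.imwrite(f"pics/{f}.png",cv2.resize(c["img"][y0:y0+h,x0:x0+w,::-1],None,fx=k,fy=k,interpolation=cv2.INTER_CUBIC))
E
python3 - <<'E'
from h import *
s=load("pics/scene0.npy");d=load("pics/side0.npy")
w=shot("wrist","wrist0"); print(w["fov_y"],np.round(w["pose"],3).tolist())
a=cv2.resize(s["img"][200:350,220:485,::-1],None,fx=3,fy=3,interpolation=cv2.INTER_CUBIC)
cv2.imwrite("pics/c1.png",a[:, :800])
b=cv2.resize(d["img"][180:345,205:435,::-1],None,fx=2.5,fy=2.5,interpolation=cv2.INTER_CUBIC)
crop(d,205,180,200,150,4,"c2")
cv2.imwrite("pics/w0.png",w["img"][:,:,::-1])
E
```

```text
70.9544356291482 [[1.0, -0.001, 0.002, 0.5], [0.0, 0.954, 0.3, 0.076], [-0.002, -0.3, 0.954, 0.373], [0.0, 0.0, 0.0, 1.0]]
```

View pics/c1.png

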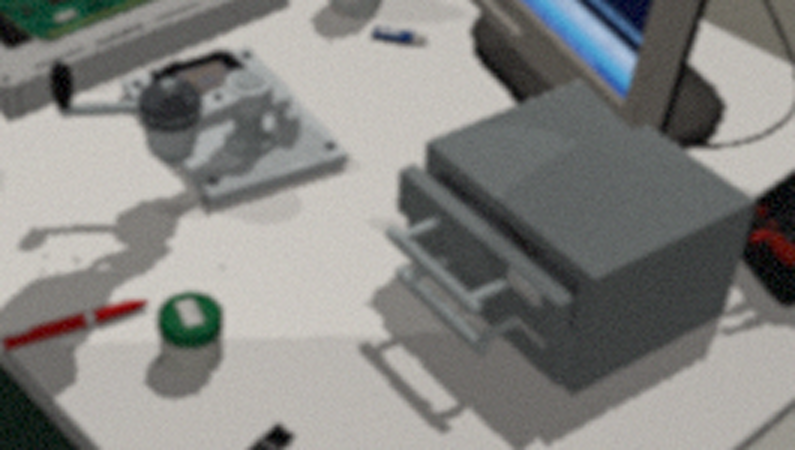

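View pics/c2.png

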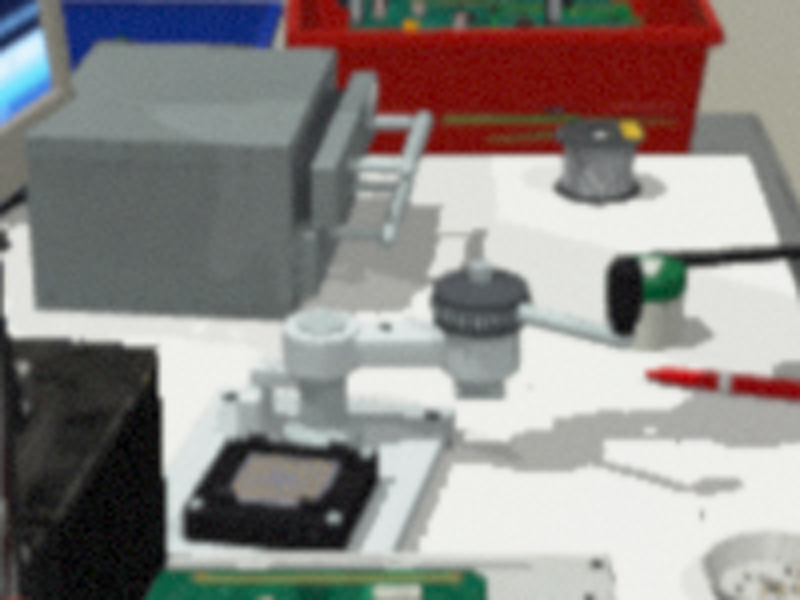

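View pics/w0.png

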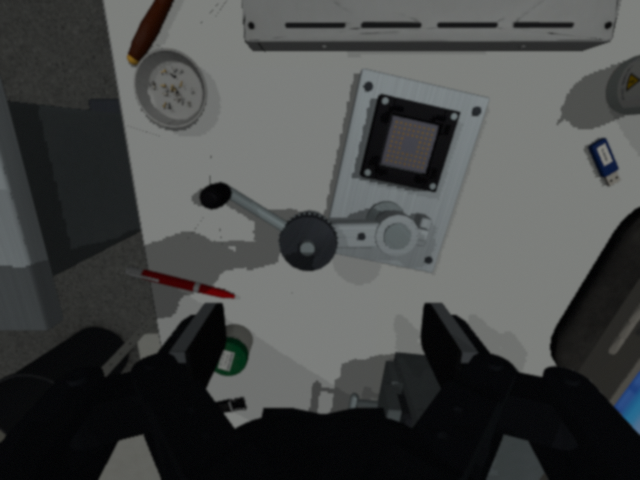

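```bash
python3 - <<'E'
from h import *
s=load("pics/scene0.npy");d=load("pics/side0.npy");w=load("pics/wrist0.npy")
f=lambda p:np.round(p,4)
S=lambda x,y:(220+x/3,200+y/3); D=lambda x,y:(205+x/4,180+y/4)
print("sock wrist"); P=[plane(w,u,.034) for u in[(384,95),(460,113),(436,191),(361,171)]]; print(f(P),f(np.mean(P,0)))
Q=[plane(d,D(*u),.034) for u in[(222,437),(378,455),(345,545),(187,518)]]; print("side",f(Q),f(np.mean(Q,0)))
print("col",f(plane(w,(398,236),.082)),f(plane(d,D(322,322),.082)),"tri",tri(w,(398,236),d,D(322,322)))
print("spind top",tri(w,(308,249),d,D(480,268)), "house wrist",f(plane(w,(308,241),.1)))
print("knob",f(plane(w,(215,195),.135)),tri(w,(215,195),d,D(626,262)))
print("cab top scene",*[f(plane(s,S(*u),.11)) for u in[(428,147),(595,277),(752,205),(585,82)]])
print("cab top side",*[f(plane(d,D(*u),.11)) for u in[(333,50),(293,145),(30,138),(98,43)]])
for n,a,b in[("near-y+",(428,147),(293,145)),("near-y-",(595,277),(333,50)),("hy+",(392,233),(389,238)),("hy-",(478,302),(428,115))]: print(n,tri(s,S(*a),d,D(*b)))
print("drawerfront top +y",tri(s,S(402,172),d,D(318,168)))
print("drawerfront top -y",tri(s,S(570,298),d,D(368,75)))
print("jar",f(plane(w,(229,356),.044)),f(plane(s,S(190,315),.044)),"dish",f(plane(w,(171,88),.016)))
E
```

```text
sock wrist
[[0.5556 0.1126 0.034 ]
 [0.628  0.097  0.034 ]
 [0.6129 0.0235 0.034 ]
 [0.5366 0.0432 0.034 ]] [0.5833 0.0691 0.034 ]
side [[0.6129 0.0282 0.034 ]
 [0.5349 0.0475 0.034 ]
 [0.5482 0.1359 0.034 ]
 [0.6226 0.1107 0.034 ]] [0.5796 0.0806 0.034 ]
col [ 0.5667 -0.0097  0.082 ] [ 0.5637 -0.0044  0.082 ] tri (array([ 0.56550931, -0.01009112,  0.0798725 ]), np.float64(0.0032693766529812325))
spind top (array([ 0.48546641, -0.01349085,  0.10759238]), np.float64(0.0023298444787055073)) house wrist [ 0.4864 -0.0089  0.1   ]
knob [0.4224 0.0362 0.135 ] (array([0.41806077, 0.0352373 , 0.13065698]), np.float64(0.0055044657513259295))
cab top scene [ 0.5854 -0.1971  0.11  ] [ 0.571  -0.3676  0.11  ] [ 0.7159 -0.3883  0.11  ] [ 0.7431 -0.2132  0.11  ]
cab top side [ 0.5708 -0.3604  0.11  ] [ 0.5871 -0.1858  0.11  ] [ 0.7381 -0.1973  0.11  ] [ 0.7218 -0.3748  0.11  ]
near-y+ (array([ 0.58787895, -0.19455938,  0.1070199 ]), np.float64(0.0007071241873487835))
near-y- (array([ 0.57158868, -0.36679536,  0.10842117]), np.float64(0.001397178799985347))
hy+ (array([ 0.53943099, -0.20416439,  0.05001668]), np.float64(0.015099803004683611))
hy- (array([ 0.51291816, -0.3180992 ,  0.08315506]), np.float64(0.006004041309504166))
drawerfront top +y (array([ 0.57075683, -0.18997958,  0.09231434]), np.float64(0.006604865879337765))
drawerfront top -y (array([ 0.55162456, -0.36206765,  0.09522879]), np.float64(0.007382397322305544))
jar [ 0.3911 -0.1647  0.044 ] [ 0.3838 -0.1734  0.044 ] dish [0.351  0.1208 0.016 ]
```

```bash
python3 - <<'E'
from h import *
s=load("pics/scene0.npy");d=load("pics/side0.npy");w=load("pics/wrist0.npy")
f=lambda p:np.round(p,4)
S=lambda x,y:(220+x/3,200+y/3); D=lambda x,y:(205+x/4,180+y/4)
print("bar scene z.083",f(plane(s,S(392,235),.083)),f(plane(s,S(474,303),.083)))
print("bar side z.083",f(plane(d,D(389,238),.083)),f(plane(d,D(428,115),.083)), f(plane(d,D(395,200),.083)))
print("bar wrist z.083",f(plane(w,(318,385),.083)),f(plane(w,(320,405),.083)),"front",f(plane(w,(385,402),.1)))
print("mon",tri(s,(437,243),d,(220,207)),tri(s,(355,183),d,(145,240)))
print("spool",f(plane(s,(365,370),.046)),f(plane(d,D(600,130),.046)))
E
```

```text
bar scene z.083 [ 0.5193 -0.2311  0.083 ] [ 0.5141 -0.3164  0.083 ]
bar side z.083 [ 0.5316 -0.1128  0.083 ] [ 0.5105 -0.3132  0.083 ] [ 0.5291 -0.1692  0.083 ]
bar wrist z.083 [ 0.4939 -0.1715  0.083 ] [ 0.4959 -0.1973  0.083 ] front [ 0.5612 -0.1774  0.1   ]
mon (array([ 0.73639943, -0.28174239,  0.10196967]), np.float64(0.008719970941140461)) (array([0.81043704, 0.03997974, 0.12299934]), np.float64(0.055605750858515775))
spool [ 0.3968 -0.4022  0.046 ] [ 0.3977 -0.3885  0.046 ]
```

```bash
python3 -m inch '[[[0,0,0],[-0.05,0,0],-0.3],[[0,0,0],[-0.11,0,0],-0.3],[[0,0,0],[-0.12,0,0],0],[[0,0,0],[-0.12,0,0],0.2],[[0,0,0],[-0.12,0,0],0.2],[[0,0,0],[-0.12,0,0],0.2],[[0,0,0],[-0.12,0,0],0.2],[[0,0,0],[-0.12,0,0],0.2],[[0,0,0],[-0.12,0,0],0.2],[[0,0,0],[-0.05,0,0],0.2]]'; python3 -m inch '[[[0,0,0],[0,0,0],0.2],[[0,0,0],[0,0,0],0.2]]'
python3 - <<'E'
from h import *
w=shot("wrist","wrist1"); crop(w,0,0,640,480,1.25,"w1")
o=telemetry.get_obs(); print(o["clock"],o["eef_pos"],o["tool_rot"],o["grip_width"])
E
```

```text
clock: 0.98
eef_pos: [0.4992, -0.3192, 0.2305]
tool_rot: [0.709, 0.706, -0.001, 0.0]
ft_force: [0.6, 0.6, 0.8]
grip_width: 0.0341
grasp_force: 0.0
clock: 1.15
eef_pos: [0.4995, -0.3153, 0.2305]
tool_rot: [0.708, 0.706, 0.0, -0.001]
ft_force: [0.4, 0.7, -0.8]
grip_width: 0.0342
grasp_force: 0.0
1.2 [ 0.49972498 -0.314344    0.23072306] [ 7.07158657e-01  7.07054351e-01  1.41751260e-04 -8.70890203e-04] 0.03428224492848584
```

View pics/w1.png

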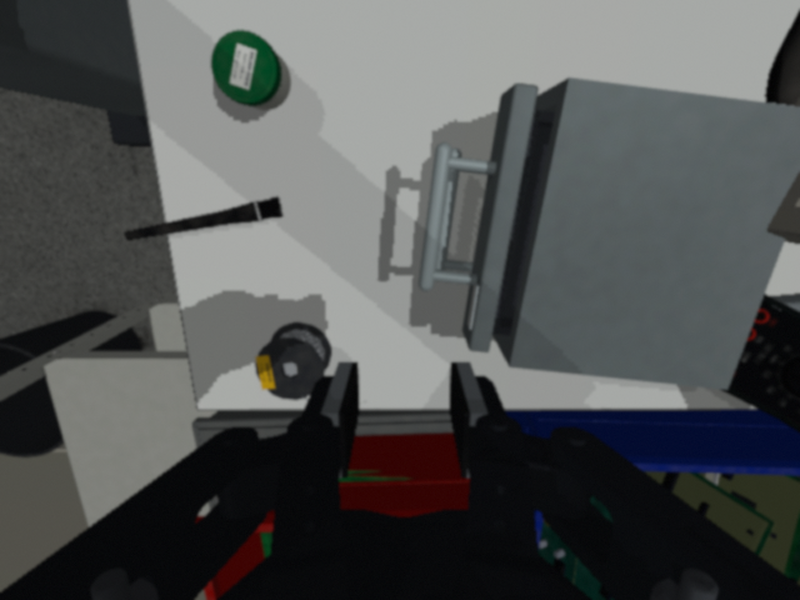

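```bash
python3 - <<'E'
from h import *
w=load("pics/wrist1.npy");s=load("pics/scene0.npy"); P=lambda u,z:np.round(plane(w,np.array(u)/1.25,z),4)
a,b=P((443,147),.0855),P((428,287),.0855);print(a,b,(a+b)/2,np.degrees(np.arctan2((a-b)[0],(a-b)[1])))
print("zcheck",tri(w,np.array((443,147))/1.25,s,(220+392/3,200+231/3)),tri(w,np.array((428,287))/1.25,s,(220+475/3,200+300/3)))
print("front top edge",P((502,88),.095),P((470,345),.095),"cab",P((570,79),.11),P((512,366),.11))
E
```

```text
[ 0.5246 -0.2247  0.0855] [ 0.5164 -0.3179  0.0855] [ 0.5205 -0.2713  0.0855] 5.02809752039794
zcheck (array([ 0.5253444 , -0.22463359,  0.07923602]), np.float64(0.0005795621399368358)) (array([ 0.51557566, -0.31712378,  0.08558264]), np.float64(0.0022138050938940133))
front top edge [ 0.5582 -0.1922  0.095 ] [ 0.5466 -0.3583  0.095 ] cab [ 0.5929 -0.1902  0.11  ] [ 0.5737 -0.3676  0.11  ]
```

```bash
python3 -m inch '[[[0,0,0],[0.072,0.035,0],0.2],[[0,0,0],[0.072,0.034,0],0.2],[[0,0,0.014],[0,0,0.06],0.2],[[0,0,0],[0,0,0.11],0.2],[[0,0,0],[0,0,0.12],0.2],[[0,0,0],[0,0,0.12],0.2],[[0,0,0],[0,0,0.1],0.2],[[0,0,0],[0,0,0.056],0.2],[[0,0,0],[0,0,0],0.2],[[0,0,0],[0,0,0],0.2]]'
python3 -m inch '[[[0,0,0],[0,0,0],0.8],[[0,0,0],[0,0,0],1],[[0,0,0],[0,0,0],1],[[0,0,0],[0,0,0],1],[[0,0,0],[0,0,0],1]]'
```

```text
clock: 2.03
eef_pos: [0.5204, -0.2699, 0.0613]
tool_rot: [0.737, 0.676, -0.0, -0.001]
ft_force: [0.7, 0.1, 0.1]
grip_width: 0.034
grasp_force: 0.0
clock: 2.45
eef_pos: [0.5218, -0.2717, 0.0637]
tool_rot: [0.738, 0.675, 0.001, 0.001]
ft_force: [-1.3, 2.0, 6.5]
grip_width: 0.0091
grasp_force: 58.7
```

```bash
python3 -m inch '[[[0,0,0],[0,-0.02,0],1],[[0,0,0],[0,-0.04,0],1],[[0,0,0],[0,-0.06,0],1],[[0,0,0],[0,-0.06,0],1],[[0,0,0],[0,-0.06,0],1],[[0,0,0],[0,-0.06,0],1],[[0,0,0],[0,-0.04,0],1],[[0,0,0],[0,-0.02,0],1],[[0,0,0],[0,0,0],1],[[0,0,0],[0,0,0],1]]'
```

```text
clock: 3.28
eef_pos: [0.4231, -0.2605, 0.0638]
tool_rot: [0.736, 0.677, 0.01, 0.006]
ft_force: [22.9, 10.3, -7.8]
grip_width: 0.0088
grasp_force: 60.6
```

```bash
python3 -m inch '[[[0,0,0],[0,0.008,0],0.6],[[0,0,0],[0,0,0],0.2],[[0,0,0],[0,0,0],0.2],[[0,0,0],[0,0,-0.05],0.2],[[0,0,0],[0,0,-0.1],0.2],[[0,0,0],[-0.03,0.03,-0.12],0],[[0,0,0],[-0.06,0.07,-0.12],0],[[0,0,0],[-0.07,0.08,-0.12],-0.2],[[0,0,0],[-0.04,0.04,-0.02],-0.2],[[0,0,0],[0,0,0],-0.2]]'
python3 - <<'E'
from h import *
import time
w=shot("wrist","wrist2"); crop(w,0,0,640,480,1.25,"w2"); s=shot("scene","scene2")
crop(s,300,220,200,150,4,"s2")
o=telemetry.get_obs(); print(o["clock"],o["eef_pos"],o["tool_rot"],o["grip_width"])
E
```

```text
clock: 4.12
eef_pos: [0.4739, -0.3272, 0.2159]
tool_rot: [0.738, 0.675, 0.0, 0.004]
ft_force: [0.7, -0.1, -0.2]
grip_width: 0.0507
grasp_force: 0.0
4.2167 [ 0.47038357 -0.32362797  0.21204706] [ 7.37930968e-01  6.74875569e-01 -3.63772761e-04 -8.48904326e-04] 0.05093161650199599
```

View pics/w2.png

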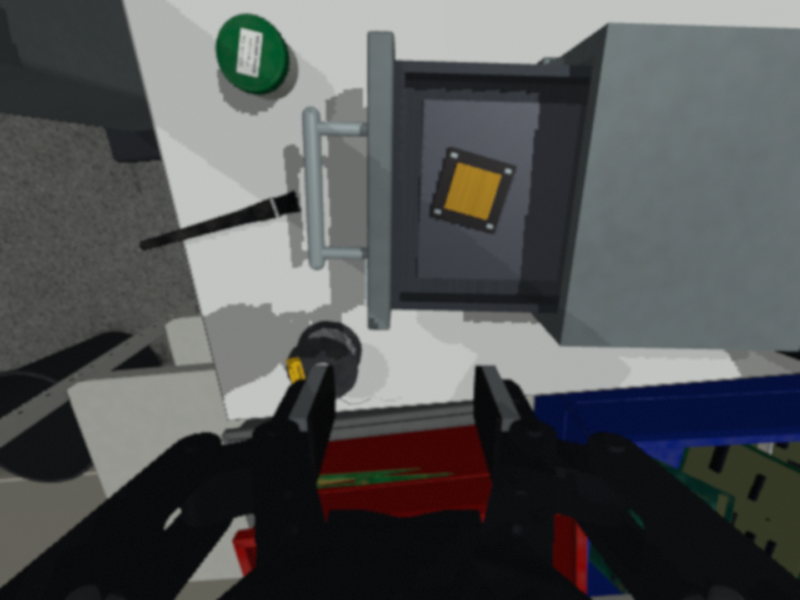

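```bash
cat >> h.py <<'E'
def gilt(c):
    hsv=cv2.cvtColor(np.ascontiguousarray(c["img"]),cv2.COLOR_RGB2HSV)
    m=cv2.inRange(hsv,(12,110,60),(30,255,255))
    k=[x for x in cv2.findContours(m,cv2.RETR_EXTERNAL,cv2.CHAIN_APPROX_NONE)[0] if cv2.contourArea(x)>60]
    return [(cv2.minAreaRect(x),cv2.contourArea(x)) for x in k]
E
python3 - <<'E'
from h import *
w=load("pics/wrist2.npy");s=load("pics/scene2.npy")
for n,c in(("w",w),("s",s)):
    for r,a in gilt(c): print(n,np.round(r[0],1),np.round(r[1],1),round(r[2],1),a)
r=min(gilt(w),key=lambda r:np.hypot(r[0][0][0]-378,r[0][0][1]-153))[0]
P=np.array([plane(w,p,.0715) for p in cv2.boxPoints(r)]); print(P.round(4),P.mean(0).round(4))
e=P[1]-P[0]; e2=P[2]-P[1]; print(np.linalg.norm(e),np.linalg.norm(e2),np.degrees(np.arctan2(e[1],e[0]))%90,np.degrees(np.arctan2(e2[1],e2[0]))%90)
print("proj in scene",proj(s,P.mean(0)))
q=min(gilt(s),key=lambda r:np.hypot(*(r[0][0]-proj(s,P.mean(0)))))[0] if gilt(s) else None
if q: print(tri(w,r[0],s,q[0]))
E
```

```text
w [236.2 295.1] [20.3 12.6] 74.1 214.0
w [377.7 152.8] [38.4 40.1] 16.7 1443.5
s [358.3 378.9] [18.7  7. ] 38.7 107.5
s [627.6 310.8] [25.2 17.2] 14.0 206.5
s [364.4 291.3] [11.9 17.7] 76.0 157.5
[[ 0.5048 -0.2784  0.0715]
 [ 0.516  -0.2489  0.0715]
 [ 0.5455 -0.2601  0.0715]
 [ 0.5352 -0.2903  0.0715]] [ 0.5254 -0.2694  0.0715]
0.031564171364293625 0.03153639898189583 69.28456872595001 69.17689363133911
proj in scene [365.00526864 290.63420037]
(array([ 0.52526188, -0.26891707,  0.069515  ]), np.float64(0.001145956303478756))
```

```bash
python3 - <<'E'
from h import *
o=telemetry.get_obs(); print(o["joint_pos"].round(3),o["eef_pos"])
w=load("pics/wrist2.npy")
P=lambda u,z:np.round(plane(w,np.array(u)/1.25,z),4)
print("inner front",P((393,185),.09),"handle",P((312,190),.083),"sides",P((480,70),.09),P((480,308),.09),P((590,200),.11))
E
```

```text
[-0.602  0.392  0.167  1.347 -0.     1.058] [ 0.47038357 -0.32362797  0.21204706]
inner front [ 0.4741 -0.26    0.09  ] handle [ 0.4227 -0.2587  0.083 ] sides [ 0.5296 -0.2017  0.09  ] [ 0.5247 -0.3447  0.09  ] [ 0.5868 -0.2778  0.11  ]
```

```bash
python3 -m inch '[[[0,0,0],[0.09,0.08,0],-0.45],[[0,0,0],[0.107,0.086,0],-0.45],[[0,0,-0.0187],[0,0,0.03],-0.45],[[0,0,-0.0187],[0,0,0.03],-0.45],[[0,0,-0.0187],[0,0,0.03],-0.45],[[0,0,-0.0187],[0,0,0.03],-0.45],[[0,0,-0.0187],[0,0,0.03],-0.45],[[0,0,-0.0187],[0,0,0.03],-0.45],[[0,0,-0.0187],[0,0,0.03],-0.45],[[0,0,-0.0187],[0,0,0.03],-0.45]]'
python3 -m inch '[[[0,0,-0.0187],[0,0,0],-0.45],[[0,0,-0.0187],[0,0,0],-0.45],[[0,0,-0.0187],[0,0,0],-0.45],[[0,0,0],[0,0,0],-0.45],[[0,0,0],[0,0,0],-0.45]]'
python3 - <<'E'
from h import *
o=telemetry.get_obs(); M=R.from_quat(o["tool_rot"]).as_matrix(); print(o["eef_pos"],M.round(3).tolist(),np.degrees(np.arctan2(M[1,1],M[0,1])))
w=shot("wrist","wrist3")
for r,a in gilt(w):
    if a<400: continue
    P=np.array([plane(w,p,.0715) for p in cv2.boxPoints(r)]); e=P[1]-P[0]
    c=P.mean(0); print(a,c.round(4),np.degrees(np.arctan2(e[1],e[0]))%90,"tool delta/0.3",(M.T@(c-o["eef_pos"])/.3).round(4))
E
```

```text
clock: 5.05
eef_pos: [0.5235, -0.2675, 0.1385]
tool_rot: [0.349, 0.937, 0.0, -0.003]
ft_force: [1.1, 0.0, -0.4]
grip_width: 0.0619
grasp_force: 0.0
clock: 5.47
eef_pos: [0.5244, -0.268, 0.1395]
tool_rot: [0.184, 0.983, 0.0, -0.002]
ft_force: [0.1, -0.8, 0.3]
grip_width: 0.0618
grasp_force: 0.0
[ 0.52436375 -0.26795671  0.13945482] [[-0.933, 0.361, -0.003], [0.361, 0.933, 0.002], [0.004, 0.0, -1.0]] 68.84371504466945
1954.5 [ 0.5253 -0.2691  0.0715] 68.86048591002528 tool delta/0.3 [-0.0051 -0.0025  0.2265]
933.0 [ 0.3874 -0.3858  0.0715] 4.57497455160869 tool delta/0.3 [ 0.2832 -0.5313  0.2274]
```

```bash
python3 -m inch '[[[0,0,0],[-0.003,-0.002,0.06],-0.45],[[0,0,0],[0,0,0.08],-0.45],[[0,0,0],[0,0,0.07],-0.45],[[0,0,0],[0,0,0.025],-0.45],[[0,0,0],[0,0,0],-0.45]]'
python3 -m inch '[[[0,0,0],[0,0,0.006],-0.45],[[0,0,0],[0,0,0.006],-0.45],[[0,0,0],[0,0,0],-0.45]]'
python3 -m inch '[[[0,0,0],[0,0,0.005],-0.35],[[0,0,0],[0,0,0],-0.3],[[0,0,0],[0,0,0],-0.3]]'
```

```text
clock: 5.93
eef_pos: [0.5245, -0.2686, 0.0676]
tool_rot: [0.183, 0.983, 0.001, -0.003]
ft_force: [-0.2, -0.3, 0.5]
grip_width: 0.0619
grasp_force: 0.0
clock: 6.18
eef_pos: [0.5276, -0.2702, 0.0678]
tool_rot: [0.182, 0.983, -0.0, 0.001]
ft_force: [-0.1, -0.7, -0.9]
grip_width: 0.0623
grasp_force: 0.0
clock: 6.43
eef_pos: [0.5271, -0.2699, 0.0657]
tool_rot: [0.182, 0.983, -0.0, 0.0]
ft_force: [-0.1, 0.7, 0.9]
grip_width: 0.0554
grasp_force: 0.0
```

```bash
python3 -m inch '[[[0,0,0],[0,0,0.005],-0.3],[[0,0,0],[0,0,0],-0.2],[[0,0,0],[0,0,0],-0.1],[[0,0,0],[0,0,0],0.2],[[0,0,0],[0,0,0],0.6],[[0,0,0],[0,0,0],0.6],[[0,0,0],[0,0,0],0.6]]'
python3 -m inch '[[[0,0,0],[0,0,-0.02],0.6],[[0,0,0],[0,0,-0.06],0.6],[[0,0,0],[0,0,-0.12],0.6],[[0,0,0],[0,0,-0.12],0.6],[[0,0,0],[0,0,-0.08],0.6]]'
```

```text
clock: 7.02
eef_pos: [0.5272, -0.2699, 0.0641]
tool_rot: [0.182, 0.983, -0.0, 0.0]
ft_force: [-0.2, -1.0, 3.5]
grip_width: 0.0433
grasp_force: 61.3
clock: 7.43
eef_pos: [0.5274, -0.27, 0.1867]
tool_rot: [0.182, 0.983, -0.0, 0.001]
ft_force: [0.5, -0.3, 0.8]
grip_width: 0.0436
grasp_force: 61.1
```

```bash
python3 -m inch '[[[0,0,-0.0135],[0,0,0],0.6],[[0,0,-0.0135],[0,0.06,0],0.6],[[0,0,0],[-0.01,0.11,0],0.6],[[0,0,0],[-0.02,0.12,0],0.6],[[0,0,0],[-0.02,0.12,0],0.6],[[0,0,0],[-0.02,0.12,0],0.6],[[0,0,0],[-0.02,0.12,0],0.6],[[0,0,0],[-0.02,0.12,0],0.6],[[0,0,0],[-0.03,0.12,0],0.6],[[0,0,0],[-0.03,0.12,0],0.6]]'
python3 -m inch '[[[0,0,0],[0,0.1,0],0.6],[[0,0,0],[0,0,0],0.6],[[0,0,0],[0,0,0],0.6],[[0,0,0],[0,0,0],0.6]]'
python3 - <<'E'
from h import *
w=shot("wrist","wrist4"); crop(w,0,0,640,480,1.25,"w4"); s=shot("side","side4")
o=telemetry.get_obs(); print(o["clock"],o["eef_pos"],o["tool_rot"],o["grip_width"])
E
```

```text
clock: 8.27
eef_pos: [0.6375, 0.0188, 0.1834]
tool_rot: [0.098, 0.995, -0.0, -0.001]
ft_force: [0.7, -0.2, -0.2]
grip_width: 0.043
grasp_force: 61.1
clock: 8.6
eef_pos: [0.6429, 0.0463, 0.1831]
tool_rot: [0.098, 0.995, -0.0, -0.001]
ft_force: [-0.5, 0.9, 0.4]
grip_width: 0.0435
grasp_force: 61.2
8.7 [0.64301373 0.04518587 0.18354329] [ 9.89535943e-02  9.95091965e-01 -2.41928366e-04 -3.30769882e-04] 0.043056433947121386
```

View pics/w4.png

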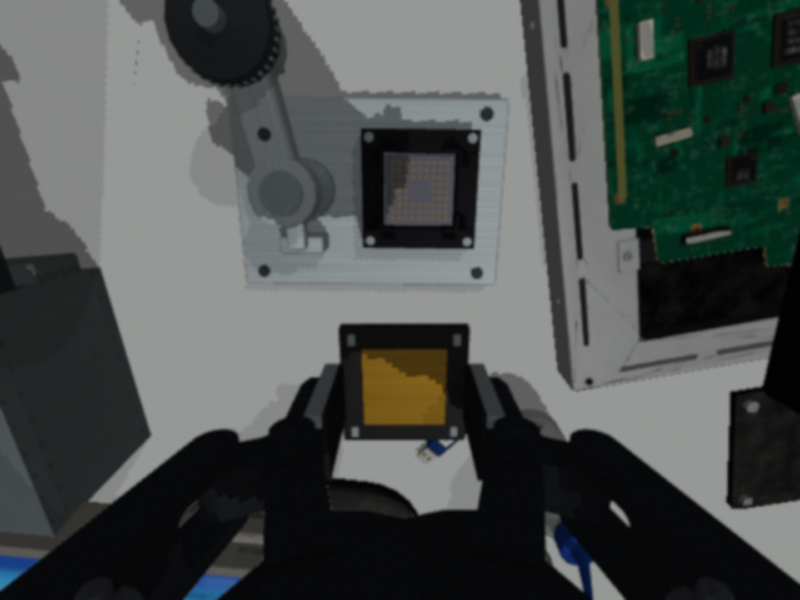

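```bash
python3 - <<'E'
from h import *
w=load("pics/wrist4.npy"); d=load("pics/side0.npy"); s0=load("pics/scene0.npy")
o=telemetry.get_obs(); T=o["eef_pos"]; M=R.from_quat(o["tool_rot"]).as_matrix()
hsv=cv2.cvtColor(np.ascontiguousarray(w["img"]),cv2.COLOR_RGB2HSV)
def big(m,x0,x1,y0,y1):
    z=np.zeros_like(m); z[y0:y1,x0:x1]=m[y0:y1,x0:x1]
    k=max(cv2.findContours(z,cv2.RETR_EXTERNAL,cv2.CHAIN_APPROX_NONE)[0],key=cv2.contourArea); return cv2.minAreaRect(cv2.convexHull(k))
def rep(n,r,z):
    P=np.array([plane(w,p,z) for p in cv2.boxPoints(r)]); e=P[1]-P[0];e2=P[2]-P[1]
    print(n,np.round(r[0],1),P.mean(0).round(4),"size",np.linalg.norm(e).round(4),np.linalg.norm(e2).round(4),"ang",np.round([np.degrees(np.arctan2(v[1],v[0]))%90 for v in(e,e2)],2)); return P.mean(0)
fr=big(cv2.inRange(w["img"],(0,0,0),(45,45,45)),285,388,98,203); rep("frame .034",fr,.034); rep("frame .042",fr,.042)
bed=big(cv2.inRange(hsv,(0,0,75),(179,255,255)),300,370,115,188); c=rep("bed",bed,.034)
print("bed tri side",tri(w,bed[0],d,(205+285/4,180+478/4)), "scene", tri(w,bed[0],s0,(220+208/3,200+75/3)))
g=max(gilt(w),key=lambda t:t[1])[0]; q=rep("gilt",g,T[2]+.008)
print("tool yaw",np.degrees(np.arctan2(M[1,1],M[0,1])),"proc in tool",(M.T@(q-T)).round(4))
x=M.T@(c-q); print("move tool mm",x*1000,"units",x/.3)
for n,u in(("col",(283/1.25,192/1.25)),("spin",(208/1.25,12/1.25))): print(n,plane(w,u,.082 if n=="col" else .113))
E
```

```text
frame .034 [335.5 150. ] [0.5818 0.0685 0.034 ] size 0.0748 0.0762 ang [78.77 81.77]
frame .042 [335.5 150. ] [0.5815 0.0683 0.042 ] size 0.0728 0.0741 ang [78.77 81.77]
bed [335.7 151.5] [0.5821 0.0686 0.034 ] size 0.0442 0.0426 ang [76.3  77.13]
bed tri side (array([0.58047476, 0.06872213, 0.0326532 ]), np.float64(0.0023032496012066737)) scene (array([0.58163199, 0.06855944, 0.03613507]), np.float64(0.00041431027690651967))
gilt [322.5 309.5] [0.6405 0.0462 0.1915] size 0.0291 0.0295 ang [78.8  80.45]
tool yaw 78.6421746477404 proc in tool [ 0.0027  0.0005 -0.008 ]
move tool mm [ 61.57336239  10.59621952 157.57513134] units [0.20524454 0.03532073 0.52525044]
col [ 0.56577338 -0.00803195  0.082     ]
spin [ 0.4863374  -0.01016809  0.113     ]
```

```bash
python3 -m inch '[[[0,0,0],[0.06,0.015,0],0.6],[[0,0,0],[0.085,0.02,0],0.6],[[0,0,0],[0.06,0,0.04],0.6],[[0,0,0],[0,0,0.1],0.6],[[0,0,0],[0,0,0.1],0.6],[[0,0,0],[0,0,0.09],0.6],[[0,0,0],[0,0,0.04],0.6],[[0,0,0],[0,0,0],0.6],[[0,0,0],[0,0,0],0.6]]'
python3 - <<'E'
from h import *
w=shot("wrist","wrist5"); crop(w,120,40,400,300,2,"w5"); o=telemetry.get_obs(); T=o["eef_pos"]; M=R.from_quat(o["tool_rot"]).as_matrix()
np.save("pics/o5.npy",o,allow_pickle=True)
g=max(gilt(w),key=lambda t:t[1])[0]
for h in(.006,.008,.010):
    q=np.mean([plane(w,p,T[2]+h) for p in cv2.boxPoints(g)],0); print(h,q.round(4),"err to nest tool mm",(M.T@(np.array([.582,.0686,0])-q))[:2]*1000)
print(T,g)
E
```

```text
clock: 9.45
eef_pos: [0.5846, 0.0674, 0.0724]
tool_rot: [0.099, 0.995, -0.0, -0.001]
ft_force: [0.2, -0.3, -0.5]
grip_width: 0.0434
grasp_force: 61.2
0.006 [0.5831 0.0671 0.0796] err to nest tool mm [1.4268078  1.21352873]
0.008 [0.582  0.0673 0.0816] err to nest tool mm [0.32307878 1.20761723]
0.01 [0.5809 0.0676 0.0836] err to nest tool mm [-0.78065023  1.20170574]
[0.58573181 0.06780093 0.0736127 ] ((322.5, 310.0), (60.0, 67.0), 90.0)
```

View pics/w5.png

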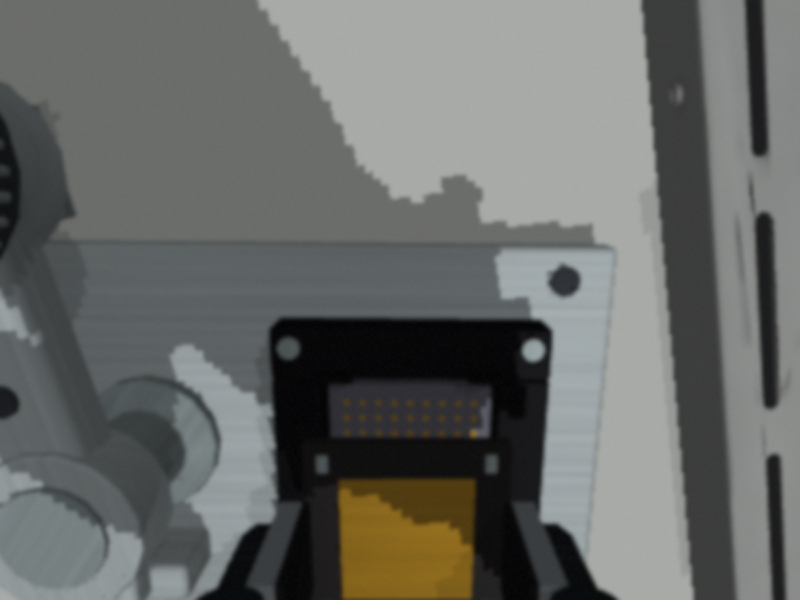

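```bash
python3 -m inch '[[[0,0,0],[0.002,0.004,0],0.6],[[0,0,0],[0,0,0.03],0.6],[[0,0,0],[0,0,0.035],0.6],[[0,0,0],[0,0,0.02],0.6],[[0,0,0],[0,0,0.01],0.6],[[0,0,0],[0,0,0.01],0.6],[[0,0,0],[0,0,0.01],0.6],[[0,0,0],[0,0,0.007],0.6],[[0,0,0],[0,0,0],0.6]]'
python3 - <<'E'
from h import *
w=shot("wrist","wrist6"); o=telemetry.get_obs(); T=o["eef_pos"]; M=R.from_quat(o["tool_rot"]).as_matrix()
g=max(gilt(w),key=lambda t:t[1])[0]
q=np.mean([plane(w,p,T[2]+.0074) for p in cv2.boxPoints(g)],0); print(T,q.round(4),"err to nest tool mm",(M.T@(np.array([.582,.0686,0])-q))[:2]*1000,g,o["ft_force"])
E
```

```text
clock: 10.25
eef_pos: [0.5846, 0.0699, 0.0355]
tool_rot: [0.098, 0.995, -0.0, -0.0]
ft_force: [0.3, -0.4, 0.2]
grip_width: 0.0432
grasp_force: 61.1
[0.58457738 0.06983639 0.03576069] [0.5828 0.0696 0.0432] err to nest tool mm [ 0.59729159 -1.07788328] ((322.5, 310.0), (60.0, 69.0), 90.0) [-0.84223784 -1.0068632  -0.88007631]
```

```bash
python3 - <<'E'
from h import *
w=load("pics/wrist6.npy"); crop(w,200,160,250,187,3.2,"w6")
E
```

```text
(no output)
```

View pics/w6.png

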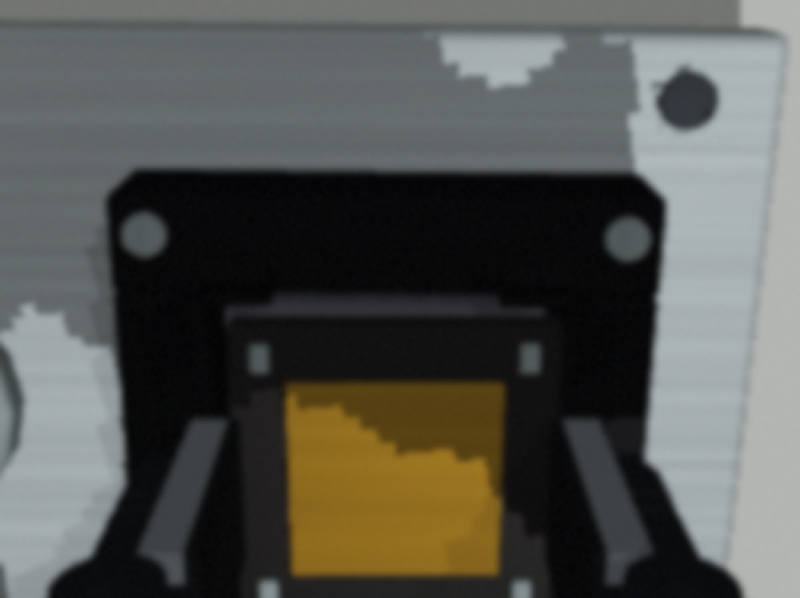

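```bash
python3 - <<'E'
from h import *
w=load("pics/wrist6.npy"); o=telemetry.get_obs(); M=R.from_quat(o["tool_rot"]).as_matrix();T=o["eef_pos"]
L=lambda x,y,z:(M.T@(plane(w,(200+x/3.2,160+y/3.2),z)-T)*1000).round(2)
for n,x,y,z in(("frame front",390,172,.034),("bed front",390,293,.034),("proc front",390,318,.0418),("gilt front",395,382,.0432),("gilt back",395,576,.0432),("scrL",144,235,.034),("scrR",628,239,.034),("pinL",259,358,.0418),("pinR",530,358,.0418)): print(n,L(x,y,z))
w4=load("pics/wrist4.npy")
q=lambda x,y,z:plane(w4,(x/1.25,y/1.25),z)
M4=M
for n,a in(("f front",(420,129)),("f back",(420,248)),("bed front",(420,152)),("bed back",(420,227)),("scr f",(420,137.5)),("scr b",(420,241))): print(n,(M.T@q(*a,.034)*1000).round(1)[:2])
E
```

```text
frame front [44.24 -0.9   1.79]
bed front [26.72 -0.91  1.78]
proc front [25.85 -0.88 -6.02]
gilt front [17.08 -0.2  -7.43]
gilt back [-13.41  -0.18  -7.45]
scrL [ 35.25 -35.19   1.8 ]
scrR [34.71 32.29  1.76]
pinL [ 20.01 -18.79  -6.02]
pinR [20.04 18.24 -6.04]
f front [-519.3  180.9]
f back [-596.5  181.9]
bed front [-533.2  181.1]
bed back [-581.9  181.7]
scr f [-524.4  181. ]
scr b [-591.6  181.8]
```

```bash
python3 -m inch '[[[0,0,0],[0,-0.004,-0.005],0.6],[[0,0,0],[0,0,0],0.6],[[0,0,0],[0,0,0.005],0.6],[[0,0,0],[0,0,0.005],0.6],[[0,0,0],[0,0,0],0.6]]'
python3 -m inch '[[[0,0,0],[0,0,0.004],0.6],[[0,0,0],[0,0,0],0.6],[[0,0,0],[0,0,0],0.6]]'
python3 - <<'E'
from h import *
w=shot("wrist","wrist7"); o=telemetry.get_obs(); print(o["eef_pos"],o["ft_force"],max(gilt(w),key=lambda t:t[1])[0])
E
```

```text
clock: 10.72
eef_pos: [0.5844, 0.069, 0.0343]
tool_rot: [0.098, 0.995, 0.0, -0.0]
ft_force: [1.1, -0.8, -0.8]
grip_width: 0.0432
grasp_force: 61.2
clock: 10.97
eef_pos: [0.5845, 0.069, 0.0332]
tool_rot: [0.098, 0.995, 0.0, -0.0]
ft_force: [-0.6, 0.2, -0.5]
grip_width: 0.0433
grasp_force: 61.2
[0.58455988 0.06893272 0.03329289] [ 0.10059682  0.36939322 -0.99539302] ((322.4999694824219, 309.9999694824219), (68.99998474121094, 59.99999237060547), -0.0)
```

```bash
python3 -m inch '[[[0,0,0],[0,0,0.005],0.6],[[0,0,0],[0,0,0],0.6],[[0,0,0],[0,0,0],0.6]]'
python3 -m inch '[[[0,0,0],[0,0,0],0.1],[[0,0,0],[0,0,0],-0.2],[[0,0,0],[0,0,0],-0.25],[[0,0,0],[0,0,0],-0.25],[[0,0,0],[0,0,-0.02],-0.25],[[0,0,0],[0,0,-0.06],-0.25],[[0,0,0],[-0.02,0,-0.1],-0.25],[[0,0,0],[-0.06,0,-0.1],-0.25],[[0,0,0],[-0.06,0,-0.1],-0.25],[[0,0,0],[-0.06,0,-0.1],-0.25]]'
python3 -m inch '[[[0,0,0],[0,0,0],-0.25],[[0,0,0],[0,0,0],-0.25]]'
python3 - <<'E'
from h import *
w=shot("wrist","wrist8"); o=telemetry.get_obs();T=o["eef_pos"]; M=R.from_quat(o["tool_rot"]).as_matrix(); print(T)
for g,a in gilt(w):
  if a>300:
    P=np.array([plane(w,p,.0405) for p in cv2.boxPoints(g)]); e=P[1]-P[0]
    print(a,np.round(g[0],1),P.mean(0).round(4),np.linalg.norm(e),np.degrees(np.arctan2(e[1],e[0]))%90)
crop(w,120,0,400,300,2,"w8")
s=shot("side","side8"); 
m=[t for t in gilt(s) if 240<t[0][0][0]<310 and 280<t[0][0][1]<320]; print(m)
g=min(gilt(w),key=lambda t:abs(t[1]-900)) ; 
if m: print(tri(w,g[0][0],s,m[0][0][0]))
E
```

```text
clock: 11.27
eef_pos: [0.5847, 0.0689, 0.0328]
tool_rot: [0.098, 0.995, 0.0, 0.0]
ft_force: [-1.5, -0.4, 5.6]
grip_width: 0.0433
grasp_force: 61.9
clock: 12.1
eef_pos: [0.6437, 0.0571, 0.1778]
tool_rot: [0.098, 0.995, 0.0, 0.0]
ft_force: [1.5, 0.1, -0.2]
grip_width: 0.0536
grasp_force: 0.0
clock: 12.27
eef_pos: [0.6459, 0.0571, 0.1787]
tool_rot: [0.098, 0.995, 0.001, 0.003]
ft_force: [0.1, 0.3, -1.6]
grip_width: 0.0535
grasp_force: 0.0
[0.64379673 0.05710434 0.17636087]
1316.0 [322.5 151.5] [0.5832 0.0689 0.0405] 0.029303164318812535 78.71586108372844
[(((274.5, 296.5), (9.0, 19.0), 90.0), 127.5)]
(array([0.58277446, 0.06897425, 0.03927414]), np.float64(0.0004971846089578131))
```

```bash
python3 -m inch '[[[0,0,0],[0.05,-0.07,0],0.3],[[0,0,0],[0.08,-0.11,0],1],[[0,0,0],[0.08,-0.11,0],1],[[0,0,0],[0.07,-0.1,0],1],[[0,0,0],[0.028,-0.06,0],1],[[0,0,-0.0168],[0,0,0],1],[[0,0,-0.0168],[0,0,0],1],[[0,0,0],[0,0,0],1],[[0,0,0],[0,0,0],1]]'
python3 - <<'E'
from h import *
o=telemetry.get_obs();T=o["eef_pos"]; M=R.from_quat(o["tool_rot"]).as_matrix(); print(T,np.degrees(np.arctan2(M[1,1],M[0,1])),o["grip_width"],o["joint_pos"].round(2))
w=shot("wrist","wrist9"); np.save("pics/o9.npy",o,allow_pickle=True)
print((M.T@(np.array([.5266,-.057,.07])-T)/.3).round(3))
E
```

```text
clock: 13.12
eef_pos: [0.5249, -0.0569, 0.1746]
tool_rot: [-0.006, 1.0, 0.0, -0.001]
ft_force: [-0.7, 0.8, -0.4]
grip_width: 0.0
grasp_force: 0.0
[ 0.52494408 -0.05692723  0.17458382] 90.67868199899173 4.942170286539463e-05 [-0.11  0.33 -0.02  1.22  0.   -0.12]
[-0.007 -0.     0.349]
```

Descend, close on the bar gently, and start the arc.

```bash
python3 -m inch '[[[0,0,0],[-0.005,0,0.1],1],[[0,0,0],[0,0,0.12],1],[[0,0,0],[0,0,0.09],1],[[0,0,0],[0,0,0.038],1],[[0,0,0],[0,0.02,0],1],[[0,0,0],[0,0.02,0],1],[[0,0,0],[0,0.015,0],1],[[0,0,0],[0,0,0],1]]'
python3 -m inch '[[[0,0,0.0139],[0.007,0.012,0],1],[[0,0,0.0139],[0.007,0.012,0],1],[[0,0,0.0139],[0.007,0.012,0],1],[[0,0,0.0139],[0.007,0.012,0],1],[[0,0,0],[0,0,0],1]]'
python3 - <<'E'
from h import *
o=telemetry.get_obs();T=o["eef_pos"]; M=R.from_quat(o["tool_rot"]).as_matrix(); print(T,np.degrees(np.arctan2(M[1,1],M[0,1])))
print("C in tool",(M.T@(np.array([.566,-.0095,.07])-T)*1000).round(1))
s=shot("side","side10")
hsv=cv2.cvtColor(np.ascontiguousarray(s["img"]),cv2.COLOR_RGB2HSV)
E
```

```text
clock: 13.83
eef_pos: [0.529, -0.0394, 0.0729]
tool_rot: [-0.008, 1.0, 0.0, 0.001]
ft_force: [0.6, -0.5, 0.3]
grip_width: 0.0001
grasp_force: 0.0
clock: 14.25
eef_pos: [0.5218, -0.0251, 0.0729]
tool_rot: [0.167, 0.986, 0.0, 0.001]
ft_force: [-0.0, 0.1, -0.2]
grip_width: 0.0003
grasp_force: 0.0
[ 0.52177029 -0.02505784  0.0728633 ] 70.75419527717607
C in tool [-36.6  29.3   3. ]
```

```bash
python3 -m inch '[[[0,0,0],[0,0.01,0],1],[[0,0,0],[0,0.01,0],1],[[0,0,0],[0,0.01,0],1],[[0,0,0],[0,0,0],1]]'
python3 -m inch '[[[0,0,0.0139],[0.007,0.012,0],1],[[0,0,0.0139],[0.007,0.012,0],1],[[0,0,0.0139],[0.007,0.012,0],1],[[0,0,0],[0,0,0],1]]'
python3 - <<'E'
from h import *
o=telemetry.get_obs();T=o["eef_pos"]; M=R.from_quat(o["tool_rot"]).as_matrix(); print(T,np.degrees(np.arctan2(M[1,1],M[0,1])),(M.T@o["ft_force"]).round(2))
print("C in tool",(M.T@(np.array([.566,-.0095,.07])-T)*1000).round(1))
s=shot("side","side11"); a=load("pics/side10.npy");b=load("pics/side8.npy")
for n,c in(("8",b),("10",a),("11",s)):
    g=cv2.cvtColor(np.ascontiguousarray(c["img"]),cv2.COLOR_RGB2HSV)
    m=cv2.inRange(c["img"],(0,0,0),(38,38,38)); m[:,:245]=0;m[:235]=0;m[285:]=0
    for k in cv2.findContours(m,cv2.RETR_EXTERNAL,cv2.CHAIN_APPROX_NONE)[0]:
        if cv2.contourArea(k)>40: print(n,cv2.boundingRect(k),cv2.contourArea(k))
E
```

```text
clock: 14.63
eef_pos: [0.524, -0.0162, 0.0715]
tool_rot: [0.166, 0.986, 0.001, -0.0]
ft_force: [-2.5, -0.4, 1.6]
grip_width: -0.0002
grasp_force: 1.9
clock: 14.97
eef_pos: [0.5236, -0.0036, 0.0716]
tool_rot: [0.294, 0.956, 0.001, 0.001]
ft_force: [-0.1, -0.5, 0.3]
grip_width: -0.0002
grasp_force: 0.3
[ 0.52356656 -0.00357595  0.07155009] 55.7846575617678 [-0.21 -0.41 -0.32]
C in tool [-38.4  19.    1.6]
8 (358, 246, 7, 17) 78.5
10 (355, 249, 7, 19) 79.5
10 (294, 235, 22, 24) 169.5
11 (330, 264, 9, 17) 89.0
11 (287, 235, 33, 29) 332.5
```

```bash
python3 -m inch '[[[0,0,0.0139],[0.004,0.013,0],1],[[0,0,0.0139],[0.004,0.013,0],1],[[0,0,0.0139],[0.005,0.012,0],1],[[0,0,0.0139],[0.005,0.012,0],1],[[0,0,0.0139],[0.005,0.012,0],1],[[0,0,0.0139],[0.005,0.012,0],1],[[0,0,0.0139],[0.005,0.012,0],1],[[0,0,0.0139],[0.005,0.012,0],1],[[0,0,0.0139],[0.005,0.012,0],1],[[0,0,0.0139],[0.005,0.012,0],1]]'
python3 - <<'E'
from h import *
o=telemetry.get_obs();T=o["eef_pos"]; M=R.from_quat(o["tool_rot"]).as_matrix(); print(T,np.degrees(np.arctan2(M[1,1],M[0,1])),(M.T@o["ft_force"]).round(2))
print("C in tool",(M.T@(np.array([.566,-.0095,.07])-T)*1000).round(1))
E
```

```text
clock: 15.85
eef_pos: [0.5437, 0.0269, 0.0715]
tool_rot: [0.671, 0.741, -0.001, -0.001]
ft_force: [-4.7, -2.6, 4.8]
grip_width: 0.0001
grasp_force: 3.4
[0.54367619 0.02691265 0.07152794] 5.665687220626019 [-2.13 -4.99 -4.79]
C in tool [-38.4  18.6   1.5]
```

```bash
python3 -m inch '[[[0,0,0.0139],[0.005,0.012,0],1],[[0,0,0.0139],[0.005,0.012,0],1],[[0,0,0.0139],[0.005,0.012,0],1],[[0,0,0.006],[0.002,0.006,0],1],[[0,0,0],[0,0,0],1]]'
python3 -m inch '[[[0,0,0],[0,0.005,0],1],[[0,0,0],[0,0,0],1]]'
python3 -m inch '[[[0,0,0],[0,0.005,0],1],[[0,0,0],[0,0,0],1]]'
python3 - <<'E'
from h import *
o=telemetry.get_obs();T=o["eef_pos"]; M=R.from_quat(o["tool_rot"]).as_matrix(); print(T,np.degrees(np.arctan2(M[1,1],M[0,1])),(M.T@o["ft_force"]).round(2))
print("C in tool",(M.T@(np.array([.566,-.0095,.07])-T)*1000).round(1))
E
```

```text
clock: 16.27
eef_pos: [0.5558, 0.032, 0.0715]
tool_rot: [0.773, 0.634, -0.001, -0.001]
ft_force: [-4.7, -1.0, 6.3]
grip_width: 0.0002
grasp_force: 5.0
clock: 16.43
eef_pos: [0.5559, 0.032, 0.0715]
tool_rot: [0.773, 0.634, -0.002, -0.002]
ft_force: [-8.7, -0.6, 7.9]
grip_width: -0.0002
grasp_force: 6.7
clock: 16.6
eef_pos: [0.5559, 0.0319, 0.0715]
tool_rot: [0.773, 0.634, -0.003, -0.003]
ft_force: [-10.8, 0.3, 11.8]
grip_width: 0.0001
grasp_force: 8.5
[0.55592695 0.03193    0.07148028] -11.234117303425732 [ -1.86 -10.78 -11.72]
C in tool [-38.7  18.    1.3]
```

```bash
python3 -m inch '[[[0,0,0],[0,-0.03,0],1],[[0,0,0],[0,-0.05,0],1],[[0,0,0],[0,0,-0.06],1],[[0,0,0],[0,0,-0.12],1],[[0,0,0],[0,0,-0.12],1],[[0,0,0],[0,0,-0.12],1],[[0,0,0],[0,0,-0.06],1],[[0,0,0],[0,0,0],1],[[0,0,0],[0,0,0],1]]'
cat >> h.py <<'E'
def dark(c,lo,hi,box,amin=30):
    x0,x1,y0,y1=box; m=cv2.inRange(np.ascontiguousarray(c["img"]),(0,0,0),(hi,hi,hi)); z=np.zeros_like(m); z[y0:y1,x0:x1]=m[y0:y1,x0:x1]
    out=[]
    for k in cv2.findContours(z,cv2.RETR_EXTERNAL,cv2.CHAIN_APPROX_NONE)[0]:
        if cv2.contourArea(k)>amin: (u,v),r=cv2.minEnclosingCircle(k); out.append((round(u),round(v),round(r,1),cv2.contourArea(k)))
    return out
E
python3 - <<'E'
from h import *
o=telemetry.get_obs();T=o["eef_pos"]; M=R.from_quat(o["tool_rot"]).as_matrix(); print(o["clock"],T,np.degrees(np.arctan2(M[1,1],M[0,1])))
w=shot("wrist","wrist12")
print("pred spindle",proj(w,[.5825,.0687,.113]),"knob",proj(w,[.625,.139,.135]),"nest",proj(w,[.5825,.0687,.034]))
for t in (30,45): print(t,dark(w,0,t,(200,640,0,330)))
s=shot("scene","scene12"); d=shot("side","side12")
print("scene pred knob",proj(s,[.625,.139,.115]),"side",proj(d,[.625,.139,.115]))
k=proj(d,[.625,.139,.115]).astype(int); print(dark(d,0,45,(k[0]-40,k[0]+40,k[1]-40,k[1]+40)))
E
```

```text
clock: 17.35
eef_pos: [0.5379, 0.0365, 0.2168]
tool_rot: [0.773, 0.634, 0.002, 0.001]
ft_force: [-0.6, -0.9, -1.4]
grip_width: -0.0003
grasp_force: 0.0
17.35 [0.53789996 0.03649646 0.21681901] -11.286043706445266
pred spindle [373.70930104 187.86771243] knob [431.32984041  64.31198156] nest [361.52134212 175.89928063]
30 [(348, 315, 16.4, 371.0), (298, 315, 16.4, 371.5), (324, 310, 19.7, 262.5), (364, 191, 6.0, 30.5), (598, 252, 87.4, 6079.5), (359, 176, 53.4, 2091.0), (240, 84, 27.7, 74.5), (451, 87, 20.4, 821.5), (314, 68, 28.1, 98.5), (390, 52, 29.2, 82.5), (468, 34, 29.8, 88.0), (309, 12, 15.2, 363.0), (205, 20, 20.6, 533.0)]
45 [(633, 315, 15.2, 162.0), (298, 315, 16.9, 428.5), (338, 310, 27.2, 874.0), (598, 251, 87.9, 7321.5), (359, 176, 54.8, 5982.5), (568, 145, 18.8, 89.0), (240, 84, 28.4, 154.0), (451, 88, 20.8, 857.0), (314, 68, 29.2, 182.0), (390, 51, 29.8, 152.5), (468, 34, 30.8, 172.5), (323, 36, 47.4, 495.0), (328, 18, 71.2, 2331.5), (235, 20, 40.3, 2320.0)]
scene pred knob [285.76682434 183.64667136] side [247.17801508 277.00345254]
[(270, 308, 18.3, 375.5), (226, 291, 31.4, 1417.5)]
```

```bash
python3 - <<'E'
from h import *
w=load("pics/wrist12.npy")
h=plane(w,(359.5,176),.1); print("housing",h)
for z in(.11,.12,.13):
    k=plane(w,(451,88),z); v=(k-h)[:2]; print(z,k.round(4),np.linalg.norm(v).round(4),np.degrees(np.arctan2(v[1],v[0])))
m=cv2.inRange(np.ascontiguousarray(w["img"]),(0,0,0),(40,40,40)); z=np.zeros_like(m); z[60:115,425:480]=m[60:115,425:480]
k=max(cv2.findContours(z,0,1)[0],key=cv2.contourArea); print(cv2.boundingRect(k),cv2.minAreaRect(k))
c=(.5825,.0687)
for a in (40,45,50,55,58.5):
    x=c[0]+.082*np.cos(np.radians(a)); y=c[1]+.082*np.sin(np.radians(a)); print(a,proj(w,[x,y,.135]).round(1),proj(w,[x,y,.095]).round(1))
E
```

```text
housing [0.57483904 0.07751573 0.1       ]
0.11 [0.6448 0.125  0.11  ] 0.0845 34.16987347567811
0.12 [0.6411 0.1244 0.12  ] 0.0812 35.314369894347344
0.13 [0.6374 0.1239 0.13  ] 0.0778 36.557243102850705
(431, 71, 39, 31) ((450.5000305175781, 87.00000762939453), (27.51181411743164, 40.79337692260742), 71.56504821777344)
40 [467.3  88.4] [444.6  96. ]
45 [458.7  80.9] [437.2  89.6]
50 [449.4  74.1] [429.3  84. ]
55 [439.4  68.3] [420.7  79.2]
58.5 [432.   64.9] [414.5  76.3]
```

```bash
python3 -m inch '[[[0,0,0],[0.06,0.031,0],1],[[0,0,0],[0.12,0.055,0],1],[[0,0,0],[0.12,0.055,0],1],[[0,0,0],[0.12,0.05,0],1],[[0,0,-0.0192],[0,0,0],1],[[0,0,-0.0192],[0,0,0],1],[[0,0,-0.0192],[0,0,0],1],[[0,0,-0.0192],[0,0,0],1],[[0,0,-0.0192],[0,0,0],1],[[0,0,-0.0192],[0,0,0],1]]' >/dev/null
python3 -m inch '[[[0,0,-0.0192],[0,0,0],1],[[0,0,-0.0192],[0,0,0],1],[[0,0,-0.0192],[0,0,0],1],[[0,0,-0.0192],[0,0,0],1],[[0,0,-0.0192],[0,0,0],1],[[0,0,-0.0192],[0,0,0],1],[[0,0,-0.0192],[0,0,0],1],[[0,0,-0.0192],[0,0,0],1],[[0,0,-0.0192],[0,0,0],1],[[0,0,-0.0192],[0,0,0],1]]' >/dev/null
python3 -m inch '[[[0,0,-0.0192],[0,0,0],1],[[0,0,-0.0192],[0,0,0],1],[[0,0,-0.0192],[0,0,0],1],[[0,0,-0.0192],[0,0,0],1],[[0,0,-0.0192],[0,0,0],1],[[0,0,0],[0,0,0],1],[[0,0,0],[0,0,0],1]]'
python3 - <<'E'
from h import *
o=telemetry.get_obs();T=o["eef_pos"]; M=R.from_quat(o["tool_rot"]).as_matrix(); print(o["clock"],T,np.degrees(np.arctan2(M[1,1],M[0,1])),o["joint_pos"].round(2))
w=shot("wrist","wrist13")
print("pred spindle",proj(w,[.5825,.0687,.113]).round(),"knob top",proj(w,[.6415,.1257,.135]).round(),proj(w,[.6415,.1257,.1]).round(),"col",proj(w,[.566,-.0095,.082]).round())
print(dark(w,0,40,(100,640,0,300),100))
print("goal",(M.T@(np.array([.619,.149,.104])-T)/.3).round(3))
E
```

```text
clock: 19.75
eef_pos: [0.6172, 0.1481, 0.2137]
tool_rot: [-0.371, 0.929, 0.0, -0.001]
ft_force: [-0.1, 0.7, -0.5]
grip_width: -0.0
grasp_force: 0.0
19.75 [0.61715763 0.14805091 0.21366778] 133.58948715483845 [ 0.24  0.53  0.38  1.43  0.   -0.53]
pred spindle [274. 132.] knob top [276. 255.] [282. 241.] col [213.  36.]
[(416, 295, 13.6, 245.0), (438, 289, 11.2, 139.5), (515, 288, 14.3, 310.5), (346, 286, 14.5, 159.0), (490, 268, 21.6, 838.0), (278, 247, 15.4, 508.0), (454, 237, 18.5, 686.5), (411, 225, 12.7, 224.5), (548, 228, 102.6, 3760.0), (244, 126, 17.0, 152.0), (292, 126, 56.1, 3102.5), (556, 30, 30.5, 175.0)]
goal [-0.008 -0.003  0.366]
```

```bash
python3 -m inch '[[[0,0,0],[-0.006,0,0.06],1],[[0,0,0],[0,0,0.12],1],[[0,0,0],[0,0,0.12],1],[[0,0,0],[0,0,0.062],1],[[0,0,0],[0,-0.025,0],1],[[0,0,0],[0,-0.02,0],1],[[0,0,0],[0,0,0],1]]'
python3 -m inch '[[[0,0,0.0139],[-0.004,-0.024,0],1],[[0,0,0.0139],[-0.004,-0.024,0],1],[[0,0,0.0139],[-0.004,-0.024,0],1],[[0,0,0],[0,0,0],1]]'
cat > st.py <<'E'
from h import *
o=telemetry.get_obs();T=o["eef_pos"]; M=R.from_quat(o["tool_rot"]).as_matrix(); S=np.array([.5825,.0687,.1])
a=M.T@(S-T)*1000; v=(T-S)[:2]
print(o["clock"],"yaw",np.degrees(np.arctan2(M[1,1],M[0,1])).round(1),"S in tool",a.round(1),"F tool",(M.T@o["ft_force"]).round(1),"tcp angle",np.degrees(np.arctan2(v[1],v[0])).round(1),"j6",o["joint_pos"][5].round(2))
E
python3 st.py
```

```text
clock: 20.38
eef_pos: [0.6293, 0.1391, 0.1077]
tool_rot: [-0.372, 0.928, 0.0, 0.0]
ft_force: [-3.8, 1.9, -0.8]
grip_width: 0.0001
grasp_force: 1.0
clock: 20.72
eef_pos: [0.6463, 0.125, 0.1089]
tool_rot: [-0.247, 0.969, 0.0, 0.002]
ft_force: [-2.4, 2.9, -0.7]
grip_width: -0.0001
grasp_force: 1.3
20.7167 yaw 118.6 S in tool [ 83.  -18.9   8.6] F tool [0.7 3.7 0.7] tcp angle 41.4 j6 -0.31
```

```bash
python3 -m inch '[[[0,0,0.0139],[-0.004,-0.024,0],1],[[0,0,0.0139],[-0.004,-0.024,0],1],[[0,0,0.0139],[-0.004,-0.024,0],1],[[0,0,0.0139],[-0.004,-0.024,0],1],[[0,0,0.0139],[-0.004,-0.024,0],1],[[0,0,0],[0,0,0],1]]'; python3 st.py
python3 -m inch '[[[0,0,0.0139],[-0.004,-0.024,0],1],[[0,0,0.0139],[-0.004,-0.024,0],1],[[0,0,0.0139],[-0.004,-0.024,0],1],[[0,0,0],[0,0,0],1]]'; python3 st.py
```

```text
clock: 21.22
eef_pos: [0.6639, 0.0933, 0.109]
tool_rot: [-0.032, 0.999, 0.001, 0.002]
ft_force: [0.8, 3.0, -0.7]
grip_width: -0.0002
grasp_force: 1.6
21.2167 yaw 93.7 S in tool [ 82.8 -19.3   8.6] F tool [-1.   2.9  0.7] tcp angle 16.8 j6 0.07
clock: 21.55
eef_pos: [0.6673, 0.0718, 0.1092]
tool_rot: [0.098, 0.995, 0.001, 0.003]
ft_force: [3.4, 3.6, -0.1]
grip_width: -0.0004
grasp_force: 2.1
21.55 yaw 78.8 S in tool [ 82.6 -19.6   8.6] F tool [-2.7  4.2  0.1] tcp angle 2.1 j6 0.3
```

```bash
A='x'; python3 -m inch '[[[0,0,0.0083],[-0.002,-0.0143,0],1],[[0,0,0.0083],[-0.002,-0.0143,0],1],[[0,0,0.0083],[-0.002,-0.0143,0],1],[[0,0,0],[0,0,0],1]]' >/dev/null; python3 st.py
python3 -m inch '[[[0,0,0.0083],[-0.002,-0.0143,0],1],[[0,0,0.0083],[-0.002,-0.0143,0],1],[[0,0,0],[0,0,0],1]]' >/dev/null; python3 st.py
python3 -m inch '[[[0,0,0.0083],[-0.002,-0.0143,0],1],[[0,0,0.0083],[-0.002,-0.0143,0],1],[[0,0,0],[0,0,0],1]]' >/dev/null; python3 st.py
```

```text
21.8833 yaw 69.9 S in tool [ 82.2 -20.1   8.8] F tool [-3.5  4.6  0. ] tcp angle -6.3 j6 0.44
22.1333 yaw 64.0 S in tool [ 81.8 -20.2   8.8] F tool [-2.6  5.1 -0.3] tcp angle -12.2 j6 0.53
22.3833 yaw 58.0 S in tool [ 80.7 -19.1   8.7] F tool [-2.2  2.7 -0.5] tcp angle -18.8 j6 0.62
```

```bash
python3 -m inch '[[[0,0,0.0083],[-0.002,-0.0143,0],1],[[0,0,0],[0,0,0],1]]' >/dev/null; python3 st.py
python3 -m inch '[[[0,0,0.0083],[-0.002,-0.0143,0],1],[[0,0,0],[0,0,0],1]]' >/dev/null; python3 st.py
python3 -m inch '[[[0,0,0.0083],[-0.002,-0.0143,0],1],[[0,0,0],[0,0,0],1]]' >/dev/null; python3 st.py
python3 - <<'E'
from h import *
w=shot("wrist","wrist14"); S=np.array([.5825,.0687])
for a in(-30,-40,-50,-60,-70,-80): print(a,[proj(w,[*(S+.082*np.array([np.cos(np.radians(a)),np.sin(np.radians(a))])),z]).round().tolist() for z in(.135,.1)])
print(dark(w,0,40,(60,330,60,460),60))
E
```

```text
22.55 yaw 55.0 S in tool [ 79.4 -18.    8.2] F tool [-1.5  2.8 -1.4] tcp angle -22.3 j6 0.67
22.7167 yaw 51.9 S in tool [ 78.3 -17.    7.5] F tool [-0.6  0.9 -0.8] tcp angle -25.8 j6 0.72
22.8833 yaw 48.9 S in tool [ 77.6 -16.2   6.9] F tool [ 0.9 -0.6  0.2] tcp angle -29.3 j6 0.76
-30 [[323.0, 346.0], [323.0, 304.0]]
-40 [[287.0, 350.0], [294.0, 307.0]]
-50 [[251.0, 347.0], [265.0, 305.0]]
-60 [[215.0, 340.0], [237.0, 299.0]]
-70 [[180.0, 327.0], [209.0, 288.0]]
-80 [[146.0, 308.0], [183.0, 273.0]]
[(194, 377, 157.7, 29210.0), (264, 194, 14.3, 156.0), (208, 182, 6.3, 107.5), (311, 189, 26.2, 417.5), (113, 154, 6.5, 100.5), (264, 149, 31.5, 835.5), (259, 121, 21.4, 204.0), (232, 112, 24.2, 510.5), (302, 73, 30.2, 714.0)]
```

```bash
python3 -m inch '[[[0,0,0],[0,0.03,0],1],[[0,0,0],[0,0.05,0],1],[[0,0,0],[0,0.03,-0.05],1],[[0,0,0],[0,0,-0.12],1],[[0,0,0],[0,0,-0.12],1],[[0,0,0],[0,0,-0.08],1],[[0,0,0],[0,0,0],1],[[0,0,0],[0,0,0],1]]' ; python3 st.py
python3 - <<'E'
from h import *
for n in("wrist","side","scene"):
    w=shot(n,n+"15"); S=np.array([.5825,.0687])
    P={}
    for a in range(-120,0,6):
        p=lambda z,r=.082:proj(w,[*(S+r*np.array([np.cos(np.radians(a)),np.sin(np.radians(a))])),z])
        g=[]
        for z in np.linspace(.102,.13,5):
            u,v=p(z).round().astype(int)
            if 1<=u<639 and 1<=v<479: g.append(w["img"][v-1:v+2,u-1:u+2].mean())
        P[a]=(p(.117).round().astype(int).tolist(),round(max(g)) if g else None)
    print(n,P)
E
```

```text
clock: 23.6
eef_pos: [0.6757, 0.0561, 0.2201]
tool_rot: [0.351, 0.937, 0.001, 0.002]
ft_force: [-0.5, 0.0, 0.1]
grip_width: 0.0002
grasp_force: 0.0
23.6 yaw 49.0 S in tool [ 78.9 -52.1 119.7] F tool [ 0.4 -0.3 -0.1] tcp angle -7.7 j6 0.8
wrist {-120: ([136, 156], 126), -114: ([141, 168], 148), -108: ([147, 179], 148), -102: ([154, 190], 148), -96: ([161, 200], 148), -90: ([170, 209], 148), -84: ([179, 217], 148), -78: ([189, 224], 148), -72: ([199, 230], 17), -66: ([209, 235], 14), -60: ([220, 239], 133), -54: ([231, 242], 144), -48: ([243, 244], 148), -42: ([254, 245], 136), -36: ([265, 244], 148), -30: ([276, 243], 148), -24: ([287, 240], 148), -18: ([297, 237], 148), -12: ([307, 232], 148), -6: ([317, 226], 148)}
side {-120: ([296, 245], 145), -114: ([293, 244], 145), -108: ([289, 244], 145), -102: ([284, 243], 109), -96: ([280, 243], 99), -90: ([276, 243], 98), -84: ([272, 243], 100), -78: ([267, 243], 99), -72: ([263, 244], 59), -66: ([259, 244], 38), -60: ([255, 245], 96), -54: ([251, 246], 100), -48: ([248, 247], 102), -42: ([244, 248], 108), -36: ([241, 249], 111), -30: ([238, 251], 167), -24: ([236, 252], 233), -18: ([234, 254], 238), -12: ([232, 256], 235), -6: ([231, 258], 238)}
scene {-120: ([293, 216], 122), -114: ([297, 215], 146), -108: ([300, 215], 187), -102: ([303, 214], 165), -96: ([306, 213], 197), -90: ([309, 212], 199), -84: ([312, 211], 184), -78: ([314, 209], 109), -72: ([316, 208], 35), -66: ([318, 206], 49), -60: ([319, 205], 154), -54: ([320, 203], 199), -48: ([321, 201], 198), -42: ([321, 200], 198), -36: ([321, 198], 199), -30: ([321, 196], 199), -24: ([320, 194], 200), -18: ([319, 193], 199), -12: ([317, 191], 198), -6: ([316, 190], 199)}
```

```bash
python3 -c "
from workcell import workorder; print(workorder.job_done())"
```

```text
the job is handed in; nothing more can be done
None
```

I opened the drawer, seated the processor flat in the socket, swung the press head against its stop, and turned the lever to the first click only. All three cameras show the knob at about -69°, where one click should leave it, and I handed the job in at about 24 s on the robot's clock without going near the dish, spool or jar.

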